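# Roll a log billet up the run-up into the carving cradle

## Task

Roll the round log billet from the bench up the sloping run-up of the carving cradle and over the crest into the cork-lined hollow, until it lies fully home against the leather-faced backstop, square across both runners. Push it slowly with your fingers and keep them behind it all the way up, so that it never runs free on the slope or rolls away; do not lift it. Leave the mallet, the gouge and the wax tin where they are, and take your hand clear at the end.

Things in the scene. Friction and masses are not known exactly. Their poses are not given: they have to be found in the camera images.
- billet: Loose round log billet, a bark-covered cylinder 90 mm in diameter, 180 mm long, 0.5 to 0.8 kg, with pale sawn ends; dry and smooth, friction about 0.3. Origin at its centre; its own y axis is the log's axis (x and z turn as it rolls). It starts on the bench before the foot of the run-up, within 5 degrees of parallel to it and 15 mm off the middle. Let go on the slope it rolls back; on the level bench it stays.
- cradle: Carving cradle fixed to the bench: two parallel pale runners 30 mm wide, centred 45 mm either side of the middle, and a brown upright backstop at the high end. Origin on the bench surface, mid-width; x points level, uphill to the backstop, y across, z up. The run-up rises at 9 degrees from bench height at x = -130 mm to the crest at x = 60 mm, 30 mm high.
- foot (a point): Middle of the foot of the run-up, on the bench surface; same axes as the cradle.
- crest (a point): Middle of the crest, midway between the runners, at the height of their tops (30 mm); same axes as the cradle. A billet that goes over the crest skewed tends to lie skewed in the hollow, one end off the stop; fingers spread along the log square it up as they push.
- home (a point): Where the billet's centre lies when fully home, at x = 90 mm in the cradle's frame, 71 mm above the bench, 45 mm before the leather face of the backstop (at x = 135 mm, 100 mm high, 190 mm wide). The cork-lined hollow falls at 8 degrees from the crest to the backstop: past the crest the billet rolls down the last 20 to 30 mm by itself and stays.
- mallet: Wooden joiner's mallet lying flat, block head 125 x 80 x 60 mm with dark striking faces, pale handle 250 mm long along its own x axis; origin under the middle of the head. Leave alone.
- gouge: Carving gouge lying flat, pale handle 26 mm thick, 245 mm long in all, along its own x axis (blade to +x); origin under the joint of handle and blade. Leave alone.
- wax_tin: Flat round tin of wax with a green lid, 76 mm across, 40 mm high; origin at the centre of its underside. Leave alone.
There are look-alikes about, which are no part of the job. Of the things like the billet, leave any that is green; of the rest the smaller one is meant.

How it is judged:
On the way, in this order (a step that is already met when the one before it is completed fails the run):
1. the billet is on the slope with the fingers pushing it (x of billet in the frame of cradle between -0.09 and 0.03 m and contact force between the fingers and billet above 0.1 N), for 0.1 s.
2. the billet lies in the hollow against the backstop (x of billet in the frame of cradle above 0.085 m), for 0.2 s.
At the end, for the whole second after the job is handed in: The billet rests in the hollow against the backstop: its centre within 5 mm of home along the cradle, within 40 mm of the middle sideways (so on both runners) and at its resting height, its axis within 3.4 degrees of square, still; mallet, gouge and tin within 20 mm of where they were (x of billet in the frame of cradle between 0.085 and 0.095 m and y of billet in the frame of cradle between -0.04 and 0.04 m and height (world z) of billet between 0.064 and 0.077 m and angle between the y axis of billet and the y axis of cradle, either way round below 0.06 rad and linear speed of billet below 0.02 m/s and distance of each of mallet, gouge, wax_tin from where it was at the start of the episode below 0.02 m); the robot touches nothing.
It fails at once if the billet ran free on the slope (faster than 0.15 m/s with no finger on it) (x of billet in the frame of cradle between -0.11 and 0.05 m and linear speed of billet above 0.15 m/s and contact force between the fingers and billet below 0.02 N).
It fails at once if the billet was flung (faster than 0.4 m/s) (linear speed of billet above 0.4 m/s).
It fails at once if the billet rolled away, 50 mm or more behind where it could start (x of billet in the frame of cradle below -0.27 m).
It fails at once if the billet was lifted or carried (15 mm or more clear of what it rolls on) (height (world z) of billet above 0.095 m or (x of billet in the frame of cradle below -0.13 m and height (world z) of billet above 0.062 m) or (x of billet in the frame of cradle below -0.03 m and height (world z) of billet above 0.078 m)).
It fails at once if the mallet, the gouge or the tin was disturbed (moved over 20 mm or tipped) (distance of any of mallet, gouge, wax_tin from where it was at the start of the episode above 0.02 m or angle between any of mallet, gouge, wax_tin's own z axis and vertical above 0.2 rad).
It also fails if it takes over 51 s, if anything falls off the work surface, if the arm or the gripper's body presses on something with over 40 N, if the wrist force passes 120 N, or if a joint passes its speed limit or range.

## Robot

A 6-joint arm with a two-finger parallel gripper is mounted at the origin on the work surface. World frame = base frame: x ahead of the robot, y to its left, z up, the work surface at z = 0. Lengths are in m, angles in rad, forces in N, time in s.
With the tool pointing down it reaches from about 0.375 to 0.9 m from the base axis. Payload 3.1 kg.
Tool frame: the origin (TCP) lies midway between the tips of the shut fingers; the grasp point (between the pads) lies 19 mm behind it (manip.grasp_offset is the distance from the TCP to the grasp point, in m); z points along the fingers, y is the line along which they close (so a half turn about z gives the same grasp; the last joint's range is limited). The gripper opens to 85 mm and grips with 20 to 120 N. Pads are 22 mm wide; open, the fingers measure 114 mm over their backs; the gripper's body (76 mm by 85 mm) begins 54 mm behind the grasp point. The pads swing forward as they close: fully open they stand 13 mm farther back than shut.
Start: joints at [-1.468, 0.527, 1.433, -0, 1.181, -0.178], TCP at [0.174, -0.6, 0.231] pointing down, gripper open.
Joint ranges: [-3.08, 3.08], [-0.75, 2.2], [0.22, 2.44], [-1.43, 4.57], [0, 2.65], [-2.85, 2.85]. Speed limits (rad/s): [2.79, 2.79, 3.14, 3.14, 3.14, 3.14].

## Interface

Orientations are given as a unit quaternion [x, y, z, w].
In Python, from station import sensors, cams, order, manip gives the robot as it stands.
- The arm moves only by the tool move_arm, never from a script. Its argument "targets" is a list of rows, each an object of numbers: "dx", "dy", "dz": the shift along the world's x, y, z normalised to -1 to 1, where 1 is 25 mm; "rx", "ry", "rz": the turn, a rotation vector about the world's x, y, z normalised to -1 to 1, where 1 is 30 degrees. A call has exactly 10 rows; each row shifts and turns the commanded pose from where the row before left it; what a row does not reach is not made up. A row lasts 1/8 s, in which the tool goes at most 62.5 mm and 10.7 degrees, less where a joint would pass 70% of its speed; a pose out of reach is approached as far as the arm can. A call with a number of a shift or a turn outside -1 to 1 is refused whole. A call with a gripper value outside its range is refused whole. "claw" is the opening in per cent of the stroke, from 0 (shut) to 100 (fully open), set as the call begins (left out, the last holds). The fingers move at their own pace and stop on an object; "newtons" is the grip in N (left out, the last holds). Time passes only in rows, so rows that do not move let the fingers close, or fill a call up. It gives the time, the measured TCP pose, the force, the opening and the grip force at its end, in the units of the state.
- sensors.sense(): the state, without advancing time (a new reading comes with each control period).
- cams.snapshot(name): name is "scene" or "top" or "wrist"; returns the picture (400x640x3 uint8, red, green, blue); there is no depth.
- cams.camera_model(name): a dict with "fx", "fy", "cx", "cy" (pixels), "extrinsics" (4x4, takes a point from world to camera coordinates). Camera axes: x right, y down, z forward; pixel columns grow to the right and rows downward; lengths in m; the calibration is good to about 2 mm. The wrist camera is an equidistant fisheye: a pixel r from the principal point sees the ray r / f radians off the axis. A picture is of the moment at which its call begins: read the wrist's pose just before it. camera_model takes no time and is no camera call; for the wrist camera it gives the pose at the moment of the call.
- order.sign_off(): hands the job in; it is judged then, once.
The state is a dict: "t": time; "q": joint angles; "qd": joint speeds; "tau": joint torques, N m; "tcp_pos": TCP position; "tool_rot": TCP orientation; "force": force on the tool from outside, world axes, zero at the start; "ft_torque": the same for the moment, N m; "finger_gap": opening from 0.0 (shut) to 1.0 (fully open); "gripper_force": force on a finger pad.
Only numpy, scipy, OpenCV 4.12 (cv2) and the standard library are available. Lean on these libraries where they do the work, as an engineer would, in place of code of your own. Each camera call takes 0.05 s, during which the arm holds its last target. There are 200 camera calls.

## Working session

There is one attempt and no reset: what is moved stays moved. The work goes in short steps, Python scripts to look and compute and a tool call to move; the robot and the scene stay as the last step left them, time stands still between calls to the robot, and variables do not carry over. Pictures are saved under pics/ and viewed, at most 10 in all, crops included, and the job is handed in when it is done.

Besides the shell and the picture viewer there is one more tool, called after ">>>" as a command line: name --argument value ..., lists and objects as JSON in quotes. move_arm: Moves the arm, as the interface text tells. Scaled input: -1 to 1 covers 25 mm each way for a shift and 30 degrees each way for a turn. Its arguments: {"type":"object","properties":{"targets":{"type":"array"},"claw":{"type":"number"},"newtons":{"type":"number"}},"required":["targets"]}

```bash
mkdir -p pics; ls; python3 - <<'E'
from station import sensors,cams
import cv2,numpy as np
for n in("top","scene"):
    cv2.imwrite(f"pics/{n}0.png",cams.snapshot(n)[:,:,::-1])
    m=cams.camera_model(n);print(n,{k:(np.round(v,3).tolist()) for k,v in m.items()})
s=sensors.sense();print(s['t'],s['tcp_pos'],s['tool_rot'],s['force'])
E
```

```text
pics
top {'fx': 378.943, 'fy': 378.943, 'cx': 318.664, 'cy': 197.439, 'extrinsics': [[0.024, -1.0, -0.008, -0.008], [-0.995, -0.024, -0.096, 0.513], [0.096, 0.011, -0.995, 0.91], [0.0, 0.0, 0.0, 1.0]]}
scene {'fx': 461.961, 'fy': 461.961, 'cx': 322.821, 'cy': 203.263, 'extrinsics': [[-0.043, 0.999, -0.015, 0.046], [0.834, 0.028, -0.552, -0.408], [-0.551, -0.037, -0.834, 1.605], [0.0, 0.0, 0.0, 1.0]]}
0.1 [ 0.17377105 -0.59968366  0.23040785] [ 9.90090021e-01  1.40430540e-01  5.08332625e-05 -1.00568728e-03] [0.26140145 0.07604432 0.45053121]
```

View pics/top0.png

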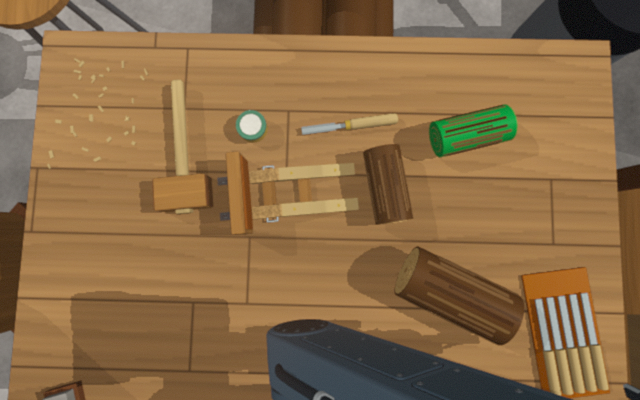

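View pics/scene0.png

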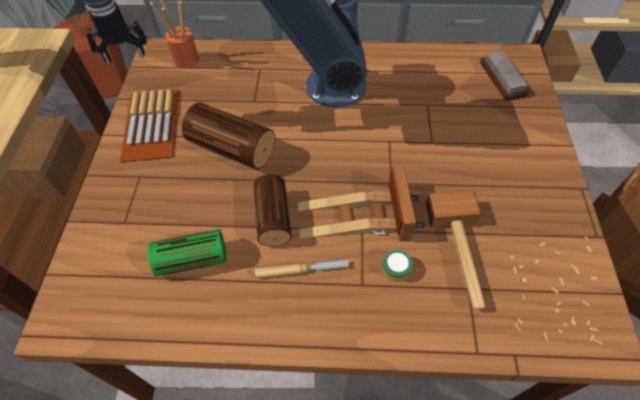

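Top view: the billet (smaller brown log) is at about (388,184). The cradle runners end at about (354,169) and (357,204), with the backstop at (238,192). The large log is at (460,295), the green one at (473,130), the tin at (251,125), the gouge at (350,125) and the mallet at (180,190). Uphill is roughly world +y.

```bash
cat > h.py <<'E'
import numpy as np,cv2
from station import sensors,cams,order,manip
def ray(n,px,z,m=None):
    m=m or cams.camera_model(n);E=np.array(m['extrinsics']);R,t=E[:3,:3],E[:3,3]
    px=np.atleast_2d(px).astype(float)
    d=np.c_[(px[:,0]-m['cx'])/m['fx'],(px[:,1]-m['cy'])/m['fy'],np.ones(len(px))]@R
    c=-R.T@t
    return c+d*((z-c[2])/d[:,2])[:,None]
def big(mask):
    c,_=cv2.findContours(mask.astype(np.uint8),cv2.RETR_EXTERNAL,cv2.CHAIN_APPROX_NONE)
    return sorted(c,key=cv2.contourArea)[::-1]
E
python3 - <<'E'
from h import *
im=cv2.imread("pics/top0.png");hsv=cv2.cvtColor(im,cv2.COLOR_BGR2HSV)
for p in [(388,184),(400,200),(340,171),(340,207),(240,190),(380,230),(345,190),(410,180)]:print(p,hsv[p[1],p[0]])
roi=np.zeros(im.shape[:2],bool);roi[135:235,355:425]=1
b=(hsv[...,2]<115)&roi
c=big(cv2.morphologyEx(b.astype(np.uint8),cv2.MORPH_OPEN,np.ones((5,5))))[0][:,0]
w=ray("top",c,0.045)[:,:2].astype(np.float32);r=cv2.minAreaRect(w);print("billet",r)
roi[:]=0;roi[150:230,245:365]=1
p=(hsv[...,2]>190)&(hsv[...,1]<135)&roi
for c in big(p)[:4]:
    r=cv2.minAreaRect(c);bx=cv2.boxPoints(r);print(cv2.contourArea(c),bx.round(1).tolist());print(ray("top",bx,0)[:,:2].round(3).tolist(),ray("top",bx,.03)[:,:2].round(3).tolist())
cv2.imwrite("pics/crop.png",cv2.resize(im[120:245,215:425],None,fx=3.8,fy=3.8,interpolation=cv2.INTER_CUBIC))
E
```

```text
(388, 184) [ 13 149  89]
(400, 200) [ 14 136 116]
(340, 171) [ 20 114 168]
(340, 207) [ 21 104 203]
(240, 190) [ 16 155 161]
(380, 230) [ 16 137 156]
(345, 190) [ 15 132 120]
(410, 180) [ 15 140 138]
billet ((0.5493963956832886, -0.1477896124124527), (0.19220013916492462, 0.08831741660833359), 1.8914365768432617)
612.0 [[280.29998779296875, 203.60000610351562], [344.3999938964844, 198.8000030517578], [345.20001220703125, 210.0], [281.1000061035156, 214.8000030517578]]
[[0.498, 0.101], [0.514, -0.061], [0.485, -0.063], [0.469, 0.098]] [[0.495, 0.098], [0.511, -0.059], [0.483, -0.061], [0.468, 0.095]]
538.0 [[276.79998779296875, 167.39999389648438], [338.5, 163.5], [339.20001220703125, 174.6999969482422], [277.5, 178.6999969482422]]
[[0.59, 0.113], [0.604, -0.044], [0.575, -0.046], [0.561, 0.11]] [[0.585, 0.109], [0.598, -0.043], [0.57, -0.045], [0.557, 0.107]]
```

View pics/crop.png

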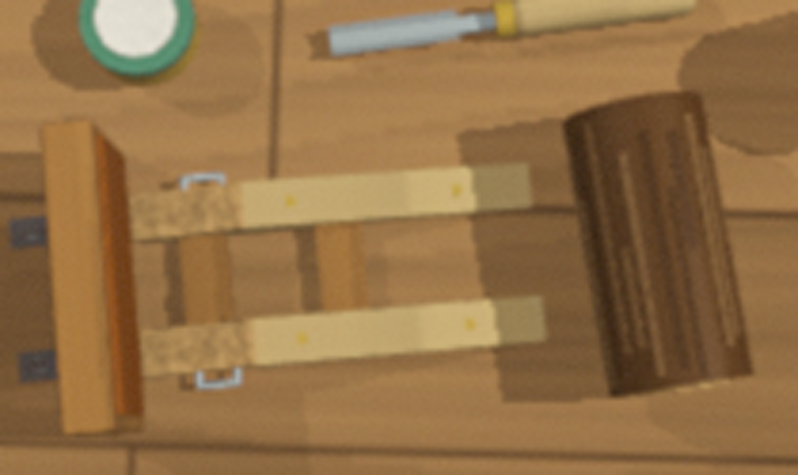

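The crop shows the runner ends (foot) at (531,185) and (545,320), and the pale/cork joints (crest) at (241,206) and (248,347). The backstop's top front edge runs (95,122) to (117,430), and the billet's corners are (567,120), (700,93), (750,375), (613,395).

```bash
python3 - <<'E'
from h import *
g=lambda L:np.array(L)/3.8+[215,120]-0.37
f=ray("top",g([(531,185),(545,320)]),0);c=ray("top",g([(241,206),(248,347)]),.03);b=ray("top",g([(95,122),(117,430)]),.1)
for n,p in(("foot",f),("crest",c),("back",b)):print(n,p[:,:2].round(4).tolist(),np.linalg.norm(p[0]-p[1]).round(3),p.mean(0)[:2])
F,C,B=[p.mean(0)[:2] for p in(f,c,b)]
print(np.linalg.norm(C-F),np.linalg.norm(B-F))
u=(c-f).sum(0)[:2];th=np.arctan2(u[1],u[0]);e=(f[0]-f[1]+c[0]-c[1]);print(np.degrees(th),np.degrees(np.arctan2(e[1],e[0]))+90,np.degrees(np.arctan2(*(b[0]-b[1])[[1,0]]))+90)
u=np.array([np.cos(th),np.sin(th)]);v=np.array([-u[1],u[0]])
O=F+.13*u;print("O",O)
for n,p in(("billet",[.5494,-.1478]),("C",C),("B",B)):print(n,(p-O)@u,(p-O)@v)
bc=ray("top",g([(567,120),(700,93),(750,375),(613,395)]),.045)[:,:2]
print(bc.round(3),bc.mean(0),[(np.degrees(np.arctan2(*(p-q)[::-1]))+90) for p,q in((bc[0],bc[3]),(bc[1],bc[2]))])
E
```

```text
foot [[0.5922, -0.0847], [0.5016, -0.0954]] 0.091 [ 0.54689886 -0.09002584]
crest [[0.5687, 0.1057], [0.4772, 0.098]] 0.092 [0.52297504 0.10189552]
back [[0.607, 0.1874], [0.4221, 0.1661]] 0.186 [0.51456773 0.17671492]
0.19340671179943225 0.26869301135920054
97.10551195737624 95.76653184354669 96.56998293024809
O [0.53081826 0.03897577]
billet -0.18763984449376844 0.004664553641417051
C 0.06340671179943226 1.267150923523166e-16
B 0.1386914629654537 -0.0009121857046115664
[[ 0.627 -0.103]
 [ 0.647 -0.188]
 [ 0.466 -0.221]
 [ 0.452 -0.135]] [ 0.54784121 -0.16176263] [np.float64(100.09659685013612), np.float64(100.12808177128602)]
```

>>> move_arm --targets '[{"dx": 1, "dy": 0.9, "rz": 0.27}, {"dx": 1, "dy": 0.9, "rz": 0.27}, {"dx": 1, "dy": 0.9, "rz": 0.27}, {"dx": 1, "dy": 0.9, "rz": 0.27}, {"dx": 1, "dy": 0.9, "rz": 0.27}, {"dx": 1, "dy": 0.9, "rz": 0.27}, {"dx": 1, "dy": 0.9, "rz": 0.27}, {"dx": 1, "dy": 0.9, "rz": 0.27}, {"dx": 1, "dy": 0.9, "rz": 0.27}, {"dx": 1, "dy": 0.9, "rz": 0.27}]' --claw 100

```text
schema error: expected keys dx, dy, dz, rx, ry, rz
```

>>> move_arm --targets '[{"dx": 0.9, "dy": 0.9}, {"dx": 0.9, "dy": 0.9}, {"dx": 0.9, "dy": 0.9}, {"dx": 0.9, "dy": 0.9}, {"dx": 0.9, "dy": 0.9}, {"dx": 0.9, "dy": 0.9, "dz": -0.6}, {"dz": -0.6}, {"dz": -0.6}, {"dz": -0.6}, {}]'

```text
schema error: expected keys dx, dy, dz, rx, ry, rz
```

```bash
python3 - <<'E'
from h import *
s=sensors.sense();print(s['t'],s['tcp_pos'],s['tool_rot'],s['force'])
a=cams.snapshot("top")[:,:,::-1];cv2.imwrite("pics/t1.png",a)
b=cams.snapshot("wrist")[:,:,::-1]
cv2.imwrite("pics/v1.png",np.vstack([cv2.resize(a[100:300,200:560],(640,356)),cv2.resize(b,(384,240))[:,:384].copy() if 0 else cv2.copyMakeBorder(cv2.resize(b,(384,240)),0,0,0,256,cv2.BORDER_CONSTANT)]))
E
```

```text
0.1 [ 0.17377105 -0.59968366  0.23040785] [ 9.90090021e-01  1.40430540e-01  5.08332625e-05 -1.00568728e-03] [0.26140145 0.07604432 0.45053121]
```

View pics/v1.png

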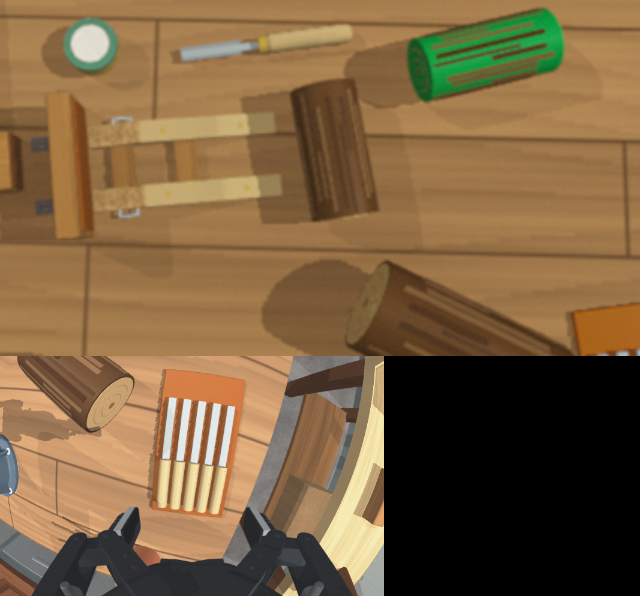

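Both moves were refused because every row needs all six keys, so the arm hasn't moved. The view shows the green log's near corner at about (442,156) in the full image, clear of the space behind the billet.

>>> move_arm --targets '[{"dx": 1, "dy": 0.9, "dz": 0, "rx": 0, "ry": 0, "rz": 0.27}, {"dx": 1, "dy": 0.9, "dz": 0, "rx": 0, "ry": 0, "rz": 0.27}, {"dx": 1, "dy": 0.9, "dz": 0, "rx": 0, "ry": 0, "rz": 0.27}, {"dx": 1, "dy": 0.9, "dz": 0, "rx": 0, "ry": 0, "rz": 0.27}, {"dx": 1, "dy": 0.9, "dz": 0, "rx": 0, "ry": 0, "rz": 0.27}, {"dx": 1, "dy": 0.9, "dz": 0, "rx": 0, "ry": 0, "rz": 0.27}, {"dx": 1, "dy": 0.9, "dz": 0, "rx": 0, "ry": 0, "rz": 0.27}, {"dx": 1, "dy": 0.9, "dz": 0, "rx": 0, "ry": 0, "rz": 0.27}, {"dx": 1, "dy": 0.9, "dz": 0, "rx": 0, "ry": 0, "rz": 0.27}, {"dx": 1, "dy": 0.9, "dz": 0, "rx": 0, "ry": 0, "rz": 0.27}]' --claw 100

```text
t: 1.45
tcp_pos: [0.4245, -0.3744, 0.2312]
tool_rot: [0.66, 0.751, 0.0, -0.0]
force: [0.2, -0.6, -0.3]
finger_gap: 1.002
gripper_force: 0.0
```

>>> move_arm --targets '[{"dx": 0.9, "dy": 0.9, "dz": 0, "rx": 0, "ry": 0, "rz": 0}, {"dx": 0.9, "dy": 0.9, "dz": 0, "rx": 0, "ry": 0, "rz": 0}, {"dx": 0.9, "dy": 0.9, "dz": 0, "rx": 0, "ry": 0, "rz": 0}, {"dx": 0.9, "dy": 0.9, "dz": 0, "rx": 0, "ry": 0, "rz": 0}, {"dx": 0.9, "dy": 0.9, "dz": 0, "rx": 0, "ry": 0, "rz": 0}, {"dx": 0.9, "dy": 0.9, "dz": -0.6, "rx": 0, "ry": 0, "rz": 0}, {"dx": 0, "dy": 0, "dz": -0.6, "rx": 0, "ry": 0, "rz": 0}, {"dx": 0, "dy": 0, "dz": -0.6, "rx": 0, "ry": 0, "rz": 0}, {"dx": 0, "dy": 0, "dz": -0.6, "rx": 0, "ry": 0, "rz": 0}, {"dx": 0, "dy": 0, "dz": 0, "rx": 0, "ry": 0, "rz": 0}]'

```text
t: 2.7
tcp_pos: [0.5573, -0.2405, 0.1696]
tool_rot: [0.662, 0.749, -0.0, -0.002]
force: [-0.4, -0.2, 1.1]
finger_gap: 1.0
gripper_force: 0.0
```

```bash
python3 - <<'E'
from h import *
s=sensors.sense();print(s['t'],s['tcp_pos'],s['tool_rot'],s['force'])
b=cams.snapshot("wrist")[:,:,::-1];cv2.imwrite("pics/w1.png",b)
E
```

```text
2.7 [ 0.55734025 -0.24048003  0.16957532] [ 6.62168870e-01  7.49352298e-01 -3.12351219e-04 -1.85039204e-03] [-0.38308823 -0.22084025  1.13858724]
```

View pics/w1.png

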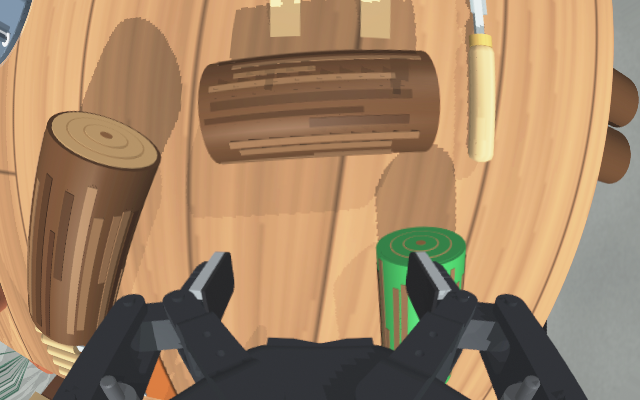

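The wrist view shows the billet ahead, (205–438, 50–160). The green log's end at about (420,245) sits near the right finger, so I'll check the clearance before descending.

```bash
python3 - <<'E'
from h import *
im=cv2.imread("pics/top0.png");hsv=cv2.cvtColor(im,cv2.COLOR_BGR2HSV)
g=(hsv[...,0]>40)&(hsv[...,0]<80)&(hsv[...,1]>150);g[:,:400]=0
c=big(g)[0][:,0]
for z in(0,.04,.08):
  w=ray("top",c,z)[:,:2];r=cv2.minAreaRect(w.astype(np.float32));print(z,cv2.boxPoints(r).round(3).tolist(),r[1])
# wrist refinement of the billet mid (fisheye rays on z=.045)
m=cams.camera_model("wrist");E=np.array(m['extrinsics']);R,t=E[:3,:3],E[:3,3];C=-R.T@t
def wr(p,z):
    d=np.array([p[0]-m['cx'],p[1]-m['cy']]);r=np.hypot(*d);a=r/m['fx'];v=R.T@np.r_[d/r*np.sin(a),np.cos(a)];return C+v*(z-C[2])/v[2]
L,Rr=[.5*(wr(a,.06)+wr(b,.06)) for a,b in(((206,66),(219,163)),((432,52),(438,145)))]
print(L,Rr,np.linalg.norm(L-Rr),np.degrees(np.arctan2(*(Rr-L)[[1,0]])))
for p in[(284,37),(376,38)]:print('foot',wr(p,0))
for p in[(219,163),(330,158),(430,150)]:print('rear edge',wr(p,.03))
for p in[(378,240),(466,240)]:print('green',wr(p,.04))
E
```

```text
0 [[0.6269999742507935, -0.28999999165534973], [0.6850000023841858, -0.5090000033378601], [0.7720000147819519, -0.4860000014305115], [0.7139999866485596, -0.2669999897480011]] (0.08967229723930359, 0.22660179436206818)
0.04 [[0.6190000176429749, -0.27799999713897705], [0.6740000247955322, -0.4880000054836273], [0.7570000290870667, -0.4659999907016754], [0.7020000219345093, -0.25600001215934753]] (0.08591429889202118, 0.21710531413555145)
0.08 [[0.6100000143051147, -0.26600000262260437], [0.6629999876022339, -0.46700000762939453], [0.7429999709129333, -0.44600000977516174], [0.6899999976158142, -0.24500000476837158]] (0.08215629309415817, 0.2076088786125183)
[ 0.45910559 -0.17952199  0.06      ] [ 0.64472047 -0.14216864  0.06      ] 0.18933609749114289 11.37829366026477
foot [ 0.50441322 -0.09638328  0.        ]
foot [ 0.59593627 -0.08502249  0.        ]
rear edge [ 0.45914083 -0.22687719  0.03      ]
rear edge [ 0.56408684 -0.21042066  0.03      ]
rear edge [ 0.65834438 -0.18909569  0.03      ]
green [ 0.62071065 -0.28216094  0.04      ]
green [ 0.71646101 -0.27314644  0.04      ]
```

>>> move_arm --targets '[{"dx": 0, "dy": 0, "dz": 0, "rx": 0.13, "ry": 0.015, "rz": 0}, {"dx": 0, "dy": 0, "dz": -0.76, "rx": 0.13, "ry": 0.015, "rz": 0}, {"dx": 0, "dy": 0, "dz": -0.76, "rx": 0, "ry": 0, "rz": 0}, {"dx": 0, "dy": 0, "dz": -0.76, "rx": 0, "ry": 0, "rz": 0}, {"dx": 0, "dy": 0, "dz": -0.76, "rx": 0, "ry": 0, "rz": 0}, {"dx": 0, "dy": 0, "dz": -0.76, "rx": 0, "ry": 0, "rz": 0}, {"dx": 0, "dy": 0, "dz": -0.76, "rx": 0, "ry": 0, "rz": 0}, {"dx": 0, "dy": 0, "dz": -0.76, "rx": 0, "ry": 0, "rz": 0}, {"dx": 0, "dy": 0, "dz": -0.76, "rx": 0, "ry": 0, "rz": 0}, {"dx": 0, "dy": 0, "dz": 0, "rx": 0, "ry": 0, "rz": 0}]'

```text
t: 4.0
tcp_pos: [0.5577, -0.2395, 0.0173]
tool_rot: [0.66, 0.748, 0.046, -0.053]
force: [-0.1, -0.0, -0.1]
finger_gap: 0.999
gripper_force: 0.0
```

>>> move_arm --targets '[{"dx": -0.014, "dy": 0.12, "dz": 0, "rx": 0, "ry": 0, "rz": 0}, {"dx": -0.014, "dy": 0.12, "dz": 0, "rx": 0, "ry": 0, "rz": 0}, {"dx": -0.014, "dy": 0.12, "dz": 0, "rx": 0, "ry": 0, "rz": 0}, {"dx": -0.014, "dy": 0.12, "dz": 0, "rx": 0, "ry": 0, "rz": 0}, {"dx": -0.014, "dy": 0.12, "dz": 0, "rx": 0, "ry": 0, "rz": 0}, {"dx": -0.014, "dy": 0.12, "dz": 0, "rx": 0, "ry": 0, "rz": 0}, {"dx": -0.014, "dy": 0.12, "dz": 0, "rx": 0, "ry": 0, "rz": 0}, {"dx": -0.014, "dy": 0.12, "dz": 0, "rx": 0, "ry": 0, "rz": 0}, {"dx": -0.014, "dy": 0.12, "dz": 0, "rx": 0, "ry": 0, "rz": 0}, {"dx": -0.014, "dy": 0.12, "dz": 0, "rx": 0, "ry": 0, "rz": 0}]'

```text
t: 5.25
tcp_pos: [0.5553, -0.2101, 0.0193]
tool_rot: [0.66, 0.748, 0.046, -0.051]
force: [0.1, -0.3, 0.9]
finger_gap: 1.001
gripper_force: 0.1
```

>>> move_arm --targets '[{"dx": -0.014, "dy": 0.12, "dz": 0, "rx": 0, "ry": 0, "rz": 0}, {"dx": -0.014, "dy": 0.12, "dz": 0, "rx": 0, "ry": 0, "rz": 0}, {"dx": -0.014, "dy": 0.12, "dz": 0, "rx": 0, "ry": 0, "rz": 0}, {"dx": -0.014, "dy": 0.12, "dz": 0, "rx": 0, "ry": 0, "rz": 0}, {"dx": -0.014, "dy": 0.12, "dz": 0, "rx": 0, "ry": 0, "rz": 0}, {"dx": -0.014, "dy": 0.12, "dz": 0, "rx": 0, "ry": 0, "rz": 0}, {"dx": -0.014, "dy": 0.12, "dz": 0, "rx": 0, "ry": 0, "rz": 0}, {"dx": -0.014, "dy": 0.12, "dz": 0, "rx": 0, "ry": 0, "rz": 0}, {"dx": -0.014, "dy": 0.12, "dz": 0, "rx": 0, "ry": 0, "rz": 0}, {"dx": -0.014, "dy": 0.12, "dz": 0, "rx": 0, "ry": 0, "rz": 0}]'

```text
t: 6.5
tcp_pos: [0.5518, -0.1801, 0.0193]
tool_rot: [0.66, 0.748, 0.046, -0.051]
force: [0.2, -0.5, -0.1]
finger_gap: 1.001
gripper_force: 0.1
```

```bash
python3 - <<'E'
from h import *
s=sensors.sense();print(s['t'],s['tcp_pos'],s['force'])
a=cams.snapshot("top")[:,:,::-1];b=cams.snapshot("wrist")[:,:,::-1]
cv2.imwrite("pics/v2.png",np.vstack([cv2.resize(a[100:260,220:500],(525,300)),cv2.resize(b,(525,300))]))
E
```

```text
6.5 [ 0.55180213 -0.18013188  0.0193132 ] [ 0.21250491 -0.51446595 -0.09494517]
```

View pics/v2.png

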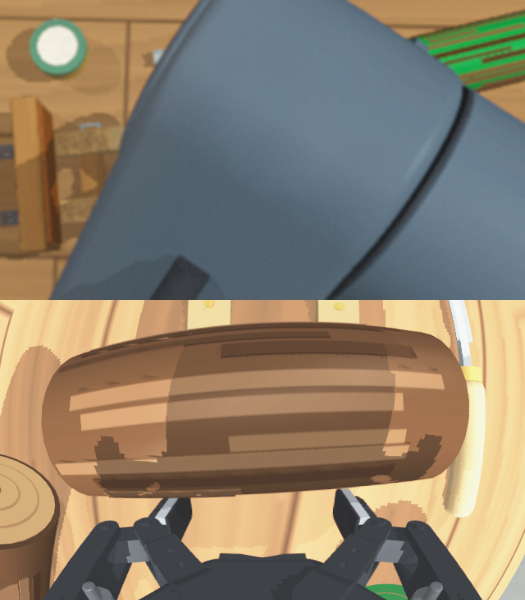

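The wrist view shows both fingertips at the billet's rear side (175,505) and (350,505), with the log nearly square to the fingers and the runners ahead at (208,310) and (338,310).

>>> move_arm --targets '[{"dx": -0.014, "dy": 0.12, "dz": 0, "rx": 0, "ry": 0, "rz": 0}, {"dx": -0.014, "dy": 0.12, "dz": 0, "rx": 0, "ry": 0, "rz": 0}, {"dx": -0.014, "dy": 0.12, "dz": 0, "rx": 0, "ry": 0, "rz": 0}, {"dx": -0.014, "dy": 0.12, "dz": 0, "rx": 0, "ry": 0, "rz": 0}, {"dx": -0.014, "dy": 0.12, "dz": 0, "rx": 0, "ry": 0, "rz": 0}, {"dx": -0.014, "dy": 0.12, "dz": 0, "rx": 0, "ry": 0, "rz": 0}, {"dx": -0.014, "dy": 0.12, "dz": 0, "rx": 0, "ry": 0, "rz": 0}, {"dx": -0.014, "dy": 0.12, "dz": 0, "rx": 0, "ry": 0, "rz": 0}, {"dx": -0.014, "dy": 0.12, "dz": 0, "rx": 0, "ry": 0, "rz": 0}, {"dx": -0.014, "dy": 0.12, "dz": 0, "rx": 0, "ry": 0, "rz": 0}]'

```text
t: 7.85
tcp_pos: [0.5486, -0.1505, 0.0194]
tool_rot: [0.66, 0.748, 0.046, -0.05]
force: [0.0, -1.3, -0.6]
finger_gap: 0.997
gripper_force: 0.5
```

>>> move_arm --targets '[{"dx": -0.014, "dy": 0.12, "dz": 0.019, "rx": 0, "ry": 0, "rz": 0}, {"dx": -0.014, "dy": 0.12, "dz": 0.019, "rx": 0, "ry": 0, "rz": 0}, {"dx": -0.014, "dy": 0.12, "dz": 0.019, "rx": 0, "ry": 0, "rz": 0}, {"dx": -0.014, "dy": 0.12, "dz": 0.019, "rx": 0, "ry": 0, "rz": 0}, {"dx": -0.014, "dy": 0.12, "dz": 0.019, "rx": 0, "ry": 0, "rz": 0}, {"dx": -0.014, "dy": 0.12, "dz": 0.019, "rx": 0, "ry": 0, "rz": 0}, {"dx": -0.014, "dy": 0.12, "dz": 0.019, "rx": 0, "ry": 0, "rz": 0}, {"dx": -0.014, "dy": 0.12, "dz": 0.019, "rx": 0, "ry": 0, "rz": 0}, {"dx": -0.014, "dy": 0.12, "dz": 0.019, "rx": 0, "ry": 0, "rz": 0}, {"dx": -0.014, "dy": 0.12, "dz": 0.019, "rx": 0, "ry": 0, "rz": 0}]'

```text
t: 9.1
tcp_pos: [0.5448, -0.1201, 0.0241]
tool_rot: [0.66, 0.748, 0.046, -0.051]
force: [0.9, -1.9, 0.7]
finger_gap: 1.001
gripper_force: 0.9
```

>>> move_arm --targets '[{"dx": -0.014, "dy": 0.12, "dz": 0.019, "rx": 0, "ry": 0, "rz": 0}, {"dx": -0.014, "dy": 0.12, "dz": 0.019, "rx": 0, "ry": 0, "rz": 0}, {"dx": -0.014, "dy": 0.12, "dz": 0.019, "rx": 0, "ry": 0, "rz": 0}, {"dx": -0.014, "dy": 0.12, "dz": 0.019, "rx": 0, "ry": 0, "rz": 0}, {"dx": -0.014, "dy": 0.12, "dz": 0.019, "rx": 0, "ry": 0, "rz": 0}, {"dx": -0.014, "dy": 0.12, "dz": 0.019, "rx": 0, "ry": 0, "rz": 0}, {"dx": -0.014, "dy": 0.12, "dz": 0.019, "rx": 0, "ry": 0, "rz": 0}, {"dx": -0.014, "dy": 0.12, "dz": 0.019, "rx": 0, "ry": 0, "rz": 0}, {"dx": -0.014, "dy": 0.12, "dz": 0.019, "rx": 0, "ry": 0, "rz": 0}, {"dx": -0.014, "dy": 0.12, "dz": 0.019, "rx": 0, "ry": 0, "rz": 0}]'

```text
t: 10.35
tcp_pos: [0.5413, -0.0901, 0.0288]
tool_rot: [0.66, 0.748, 0.046, -0.051]
force: [0.2, -1.8, 0.7]
finger_gap: 1.006
gripper_force: 1.0
```

```bash
python3 - <<'E'
from h import *
s=sensors.sense();print(s['t'],s['tcp_pos'],s['force'])
b=cams.snapshot("wrist")[:,:,::-1];c=cams.snapshot("scene")[:,:,::-1]
cv2.imwrite("pics/v3.png",np.vstack([cv2.resize(c[130:290,220:500],(525,300)),cv2.resize(b,(525,300))]))
E
```

```text
10.35 [ 0.54129283 -0.09010412  0.02884638] [ 0.15270993 -1.84596     0.66172649]
```

View pics/v3.png

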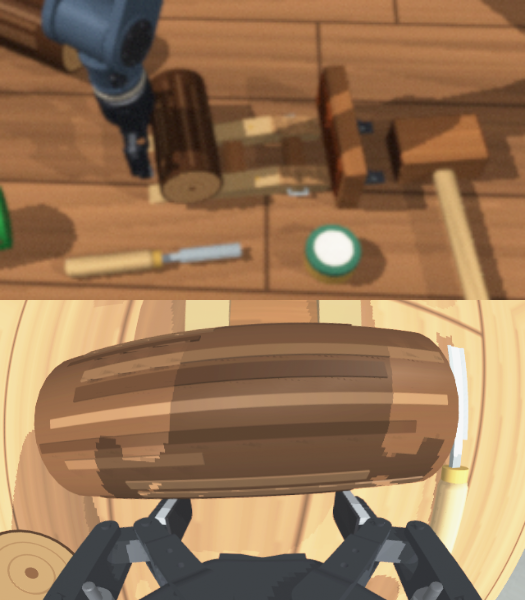

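On the slope with contact force about 1.8 N. The log sits ahead of both fingers, (38–460, 325–495) in the wrist view.

>>> move_arm --targets '[{"dx": -0.014, "dy": 0.12, "dz": 0.019, "rx": 0, "ry": 0, "rz": 0}, {"dx": -0.014, "dy": 0.12, "dz": 0.019, "rx": 0, "ry": 0, "rz": 0}, {"dx": -0.014, "dy": 0.12, "dz": 0.019, "rx": 0, "ry": 0, "rz": 0}, {"dx": -0.014, "dy": 0.12, "dz": 0.019, "rx": 0, "ry": 0, "rz": 0}, {"dx": -0.014, "dy": 0.12, "dz": 0.019, "rx": 0, "ry": 0, "rz": 0}, {"dx": -0.014, "dy": 0.12, "dz": 0.019, "rx": 0, "ry": 0, "rz": 0}, {"dx": -0.014, "dy": 0.12, "dz": 0.019, "rx": 0, "ry": 0, "rz": 0}, {"dx": -0.014, "dy": 0.12, "dz": 0.019, "rx": 0, "ry": 0, "rz": 0}, {"dx": -0.014, "dy": 0.12, "dz": 0.019, "rx": 0, "ry": 0, "rz": 0}, {"dx": -0.014, "dy": 0.12, "dz": 0.019, "rx": 0, "ry": 0, "rz": 0}]'

```text
t: 11.7
tcp_pos: [0.5378, -0.0601, 0.0336]
tool_rot: [0.66, 0.748, 0.046, -0.051]
force: [0.5, -2.8, 0.3]
finger_gap: 0.997
gripper_force: 1.0
```

>>> move_arm --targets '[{"dx": -0.014, "dy": 0.12, "dz": 0.019, "rx": 0, "ry": 0, "rz": 0}, {"dx": -0.014, "dy": 0.12, "dz": 0.019, "rx": 0, "ry": 0, "rz": 0}, {"dx": -0.014, "dy": 0.12, "dz": 0.019, "rx": 0, "ry": 0, "rz": 0}, {"dx": -0.014, "dy": 0.12, "dz": 0.019, "rx": 0, "ry": 0, "rz": 0}, {"dx": -0.014, "dy": 0.12, "dz": 0.019, "rx": 0, "ry": 0, "rz": 0}, {"dx": -0.014, "dy": 0.12, "dz": 0.019, "rx": 0, "ry": 0, "rz": 0}, {"dx": -0.014, "dy": 0.12, "dz": 0.019, "rx": 0, "ry": 0, "rz": 0}, {"dx": -0.014, "dy": 0.12, "dz": 0.019, "rx": 0, "ry": 0, "rz": 0}, {"dx": -0.014, "dy": 0.12, "dz": 0.019, "rx": 0, "ry": 0, "rz": 0}, {"dx": -0.014, "dy": 0.12, "dz": 0.019, "rx": 0, "ry": 0, "rz": 0}]'

```text
t: 12.95
tcp_pos: [0.5343, -0.0301, 0.0383]
tool_rot: [0.66, 0.748, 0.046, -0.051]
force: [0.2, -1.7, 0.4]
finger_gap: 0.995
gripper_force: 1.0
```

>>> move_arm --targets '[{"dx": -0.014, "dy": 0.12, "dz": 0.019, "rx": 0, "ry": 0, "rz": 0}, {"dx": -0.014, "dy": 0.12, "dz": 0.019, "rx": 0, "ry": 0, "rz": 0}, {"dx": -0.014, "dy": 0.12, "dz": 0.019, "rx": 0, "ry": 0, "rz": 0}, {"dx": -0.014, "dy": 0.12, "dz": 0.019, "rx": 0, "ry": 0, "rz": 0}, {"dx": -0.014, "dy": 0.12, "dz": 0.019, "rx": 0, "ry": 0, "rz": 0}, {"dx": -0.014, "dy": 0.12, "dz": 0.019, "rx": 0, "ry": 0, "rz": 0}, {"dx": -0.014, "dy": 0.12, "dz": 0.019, "rx": 0, "ry": 0, "rz": 0}, {"dx": -0.014, "dy": 0.12, "dz": 0.019, "rx": 0, "ry": 0, "rz": 0}, {"dx": -0.014, "dy": 0.12, "dz": 0.019, "rx": 0, "ry": 0, "rz": 0}, {"dx": -0.014, "dy": 0.12, "dz": 0.019, "rx": 0, "ry": 0, "rz": 0}]'

```text
t: 14.2
tcp_pos: [0.5308, -0.0001, 0.0431]
tool_rot: [0.66, 0.748, 0.046, -0.051]
force: [0.3, -1.8, 0.5]
finger_gap: 0.998
gripper_force: 1.0
```

```bash
python3 - <<'E'
from h import *
s=sensors.sense();print(s['t'],s['tcp_pos'],s['force'])
b=cams.snapshot("wrist")[:,:,::-1];c=cams.snapshot("scene")[:,:,::-1]
cv2.imwrite("pics/v4.png",np.vstack([cv2.resize(c[130:290,220:500],(525,300)),cv2.resize(b,(525,300))]))
E
```

```text
14.2 [ 5.30788132e-01 -1.02572690e-04  4.30988044e-02] [ 0.3211109  -1.7809786   0.47134986]
```

View pics/v4.png

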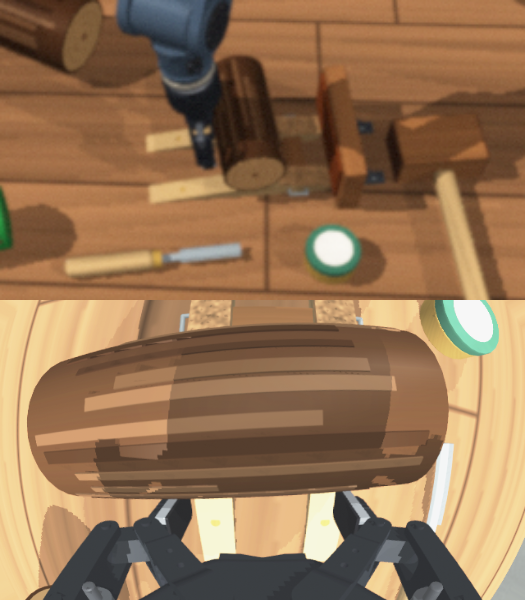

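Log at cradle x≈0.02, square enough, drifted about 13 mm toward the robot (fine). Now over the crest.

>>> move_arm --targets '[{"dx": -0.014, "dy": 0.12, "dz": 0.019, "rx": 0, "ry": 0, "rz": 0}, {"dx": -0.014, "dy": 0.12, "dz": 0.019, "rx": 0, "ry": 0, "rz": 0}, {"dx": -0.014, "dy": 0.12, "dz": 0.019, "rx": 0, "ry": 0, "rz": 0}, {"dx": -0.014, "dy": 0.12, "dz": 0.019, "rx": 0, "ry": 0, "rz": 0}, {"dx": -0.014, "dy": 0.12, "dz": 0.019, "rx": 0, "ry": 0, "rz": 0}, {"dx": -0.014, "dy": 0.12, "dz": 0.019, "rx": 0, "ry": 0, "rz": 0}, {"dx": -0.014, "dy": 0.12, "dz": 0.019, "rx": 0, "ry": 0, "rz": 0}, {"dx": -0.014, "dy": 0.12, "dz": 0.019, "rx": 0, "ry": 0, "rz": 0}, {"dx": -0.014, "dy": 0.12, "dz": 0.019, "rx": 0, "ry": 0, "rz": 0}, {"dx": -0.014, "dy": 0.12, "dz": 0.019, "rx": 0, "ry": 0, "rz": 0}]'

```text
t: 15.55
tcp_pos: [0.5273, 0.0299, 0.0478]
tool_rot: [0.66, 0.748, 0.046, -0.051]
force: [0.1, -1.5, 0.8]
finger_gap: 0.999
gripper_force: 1.0
```

>>> move_arm --targets '[{"dx": -0.012, "dy": 0.1, "dz": 0.015, "rx": 0, "ry": 0, "rz": 0}, {"dx": -0.012, "dy": 0.1, "dz": 0.015, "rx": 0, "ry": 0, "rz": 0}, {"dx": -0.012, "dy": 0.1, "dz": 0.015, "rx": 0, "ry": 0, "rz": 0}, {"dx": -0.012, "dy": 0.1, "dz": 0, "rx": 0, "ry": 0, "rz": 0}, {"dx": -0.012, "dy": 0.1, "dz": 0, "rx": 0, "ry": 0, "rz": 0}, {"dx": -0.012, "dy": 0.1, "dz": 0, "rx": 0, "ry": 0, "rz": 0}, {"dx": -0.012, "dy": 0.1, "dz": 0, "rx": 0, "ry": 0, "rz": 0}, {"dx": -0.012, "dy": 0.1, "dz": 0, "rx": 0, "ry": 0, "rz": 0}, {"dx": -0.012, "dy": 0.1, "dz": 0, "rx": 0, "ry": 0, "rz": 0}, {"dx": -0.012, "dy": 0.1, "dz": 0, "rx": 0, "ry": 0, "rz": 0}]'

```text
t: 16.8
tcp_pos: [0.5243, 0.0549, 0.0489]
tool_rot: [0.66, 0.748, 0.046, -0.051]
force: [-0.6, -0.1, 0.2]
finger_gap: 1.001
gripper_force: 0.0
```

```bash
python3 - <<'E'
from h import *
s=sensors.sense();print(s['t'],s['tcp_pos'],s['force'])
b=cams.snapshot("wrist")[:,:,::-1];c=cams.snapshot("scene")[:,:,::-1]
cv2.imwrite("pics/v5.png",np.vstack([cv2.resize(c[130:290,220:500],(525,300)),cv2.resize(b,(525,300))]))
E
```

```text
16.8 [0.52427295 0.05489596 0.04891323] [-0.59129091 -0.11736162  0.17066936]
```

View pics/v5.png

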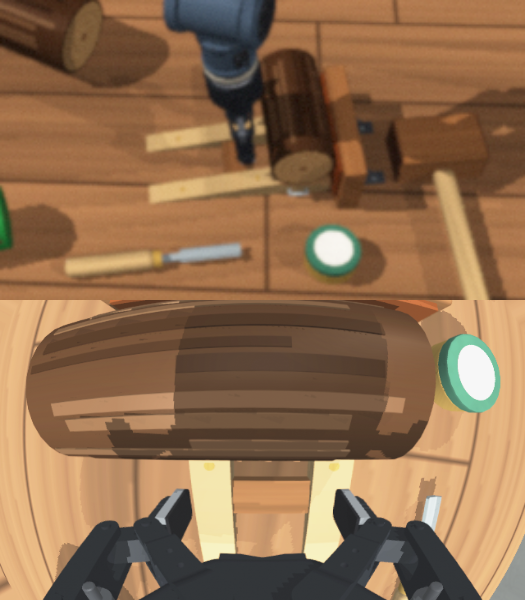

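The billet has rolled over the crest and lies against the backstop, with its rear edge at (60–400,460) in the wrist view and the fingers free behind it. A gentle press will seat and square it.

>>> move_arm --targets '[{"dx": -0.006, "dy": 0.05, "dz": -0.015, "rx": 0, "ry": 0, "rz": 0}, {"dx": -0.006, "dy": 0.05, "dz": -0.015, "rx": 0, "ry": 0, "rz": 0}, {"dx": -0.006, "dy": 0.05, "dz": -0.015, "rx": 0, "ry": 0, "rz": 0}, {"dx": -0.006, "dy": 0.05, "dz": -0.015, "rx": 0, "ry": 0, "rz": 0}, {"dx": -0.006, "dy": 0.05, "dz": -0.015, "rx": 0, "ry": 0, "rz": 0}, {"dx": -0.006, "dy": 0.05, "dz": -0.015, "rx": 0, "ry": 0, "rz": 0}, {"dx": -0.006, "dy": 0.05, "dz": -0.015, "rx": 0, "ry": 0, "rz": 0}, {"dx": -0.006, "dy": 0.05, "dz": -0.015, "rx": 0, "ry": 0, "rz": 0}, {"dx": -0.006, "dy": 0.05, "dz": -0.015, "rx": 0, "ry": 0, "rz": 0}, {"dx": -0.006, "dy": 0.05, "dz": -0.015, "rx": 0, "ry": 0, "rz": 0}]'

```text
t: 18.15
tcp_pos: [0.5228, 0.0673, 0.0452]
tool_rot: [0.66, 0.748, 0.046, -0.051]
force: [-0.5, -0.0, 1.0]
finger_gap: 0.998
gripper_force: 0.0
```

>>> move_arm --targets '[{"dx": -0.002, "dy": 0.02, "dz": 0, "rx": 0, "ry": 0, "rz": 0}, {"dx": -0.002, "dy": 0.02, "dz": 0, "rx": 0, "ry": 0, "rz": 0}, {"dx": -0.002, "dy": 0.02, "dz": 0, "rx": 0, "ry": 0, "rz": 0}, {"dx": -0.002, "dy": 0.02, "dz": 0, "rx": 0, "ry": 0, "rz": 0}, {"dx": -0.002, "dy": 0.02, "dz": 0, "rx": 0, "ry": 0, "rz": 0}, {"dx": -0.002, "dy": 0.02, "dz": 0, "rx": 0, "ry": 0, "rz": 0}, {"dx": -0.002, "dy": 0.02, "dz": 0, "rx": 0, "ry": 0, "rz": 0}, {"dx": -0.002, "dy": 0.02, "dz": 0, "rx": 0, "ry": 0, "rz": 0}, {"dx": -0.002, "dy": 0.02, "dz": 0, "rx": 0, "ry": 0, "rz": 0}, {"dx": -0.002, "dy": 0.02, "dz": 0, "rx": 0, "ry": 0, "rz": 0}]'

```text
t: 19.4
tcp_pos: [0.5223, 0.0722, 0.0452]
tool_rot: [0.66, 0.748, 0.046, -0.051]
force: [0.4, 0.2, -0.4]
finger_gap: 1.001
gripper_force: 0.0
```

>>> move_arm --targets '[{"dx": -0.002, "dy": 0.02, "dz": 0, "rx": 0, "ry": 0, "rz": 0}, {"dx": -0.002, "dy": 0.02, "dz": 0, "rx": 0, "ry": 0, "rz": 0}, {"dx": -0.002, "dy": 0.02, "dz": 0, "rx": 0, "ry": 0, "rz": 0}, {"dx": -0.002, "dy": 0.02, "dz": 0, "rx": 0, "ry": 0, "rz": 0}, {"dx": -0.002, "dy": 0.02, "dz": 0, "rx": 0, "ry": 0, "rz": 0}, {"dx": -0.002, "dy": 0.02, "dz": 0, "rx": 0, "ry": 0, "rz": 0}, {"dx": -0.002, "dy": 0.02, "dz": 0, "rx": 0, "ry": 0, "rz": 0}, {"dx": -0.002, "dy": 0.02, "dz": 0, "rx": 0, "ry": 0, "rz": 0}, {"dx": -0.002, "dy": 0.02, "dz": 0, "rx": 0, "ry": 0, "rz": 0}, {"dx": 0, "dy": 0, "dz": 0, "rx": 0, "ry": 0, "rz": 0}]'

```text
t: 20.65
tcp_pos: [0.5222, 0.0757, 0.0452]
tool_rot: [0.66, 0.748, 0.046, -0.05]
force: [-0.9, -5.0, 0.1]
finger_gap: 0.996
gripper_force: 2.7
```

Seated with 5 N against the stop. Retreating back, then up and away.

>>> move_arm --targets '[{"dx": 0.006, "dy": -0.05, "dz": 0, "rx": 0, "ry": 0, "rz": 0}, {"dx": 0.012, "dy": -0.1, "dz": 0, "rx": 0, "ry": 0, "rz": 0}, {"dx": 0.024, "dy": -0.2, "dz": 0, "rx": 0, "ry": 0, "rz": 0}, {"dx": 0.05, "dy": -0.4, "dz": 0, "rx": 0, "ry": 0, "rz": 0}, {"dx": 0.05, "dy": -0.4, "dz": 0, "rx": 0, "ry": 0, "rz": 0}, {"dx": 0.05, "dy": -0.4, "dz": 0.1, "rx": 0, "ry": 0, "rz": 0}, {"dx": 0.05, "dy": -0.4, "dz": 0.6, "rx": 0, "ry": 0, "rz": 0}, {"dx": 0.05, "dy": -0.4, "dz": 0.8, "rx": 0, "ry": 0, "rz": 0}, {"dx": 0, "dy": -0.4, "dz": 0.8, "rx": 0, "ry": 0, "rz": 0}, {"dx": 0, "dy": -0.4, "dz": 0.8, "rx": 0, "ry": 0, "rz": 0}]'

```text
t: 21.9
tcp_pos: [0.5294, -0.003, 0.1244]
tool_rot: [0.66, 0.748, 0.046, -0.05]
force: [-0.0, -0.1, -0.8]
finger_gap: 0.996
gripper_force: 0.0
```

>>> move_arm --targets '[{"dx": -0.3, "dy": -1, "dz": 0.8, "rx": 0, "ry": 0, "rz": 0}, {"dx": -0.3, "dy": -1, "dz": 0.8, "rx": 0, "ry": 0, "rz": 0}, {"dx": -0.3, "dy": -1, "dz": 0.8, "rx": 0, "ry": 0, "rz": 0}, {"dx": -0.3, "dy": -1, "dz": 0.2, "rx": 0, "ry": 0, "rz": 0}, {"dx": -0.3, "dy": -1, "dz": 0, "rx": 0, "ry": 0, "rz": 0}, {"dx": -0.3, "dy": -1, "dz": 0, "rx": 0, "ry": 0, "rz": 0}, {"dx": -0.3, "dy": -1, "dz": 0, "rx": 0, "ry": 0, "rz": 0}, {"dx": -0.3, "dy": -1, "dz": 0, "rx": 0, "ry": 0, "rz": 0}, {"dx": -0.3, "dy": -1, "dz": 0, "rx": 0, "ry": 0, "rz": 0}, {"dx": 0, "dy": 0, "dz": 0, "rx": 0, "ry": 0, "rz": 0}]'

```text
t: 23.15
tcp_pos: [0.4615, -0.2291, 0.1887]
tool_rot: [0.661, 0.747, 0.046, -0.05]
force: [0.7, 0.0, 0.5]
finger_gap: 0.998
gripper_force: 0.0
```

```bash
python3 - <<'E'
from h import *
s=sensors.sense();print(s['t'],s['tcp_pos'],s['force'])
a=cams.snapshot("top")[:,:,::-1];cv2.imwrite("pics/t6.png",a)
cv2.imwrite("pics/v6.png",cv2.resize(a[120:245,215:425],None,fx=3.8,fy=3.8,interpolation=cv2.INTER_CUBIC))
E
```

```text
23.15 [ 0.46147512 -0.22910243  0.18867355] [0.71491622 0.01192855 0.54120563]
```

View pics/v6.png

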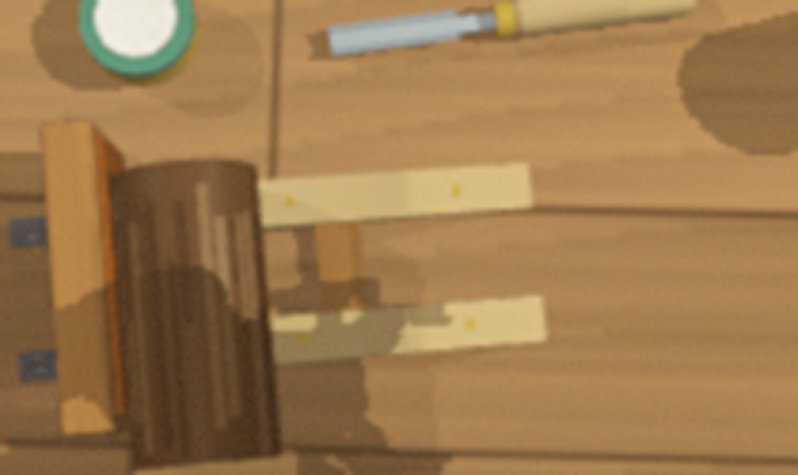

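The log lies along the backstop with corners at (112,172), (257,165), (280,452) and (133,465). It is offset toward the robot, so I'll check the numbers.

```bash
python3 - <<'E'
from h import *
g=lambda L:np.array(L)/3.8+[215,120]-0.37
w=ray("top",g([(112,172),(257,165),(280,452),(133,465)]),.071)[:,:2]
th=np.radians(96.7);u=np.array([np.cos(th),np.sin(th)]);v=np.array([-u[1],u[0]])
O=np.array([.5311,.038])
q=np.c_[(w-O)@u,(w-O)@v];print(q.round(4),q.mean(0),[np.degrees(np.arctan2(*(w[a]-w[b])[::-1]))-6.7 for a,b in((0,3),(1,2))])
E
```

```text
[[ 0.137  -0.0672]
 [ 0.0467 -0.0631]
 [ 0.0475  0.1152]
 [ 0.1375  0.1148]] [0.09217156 0.02491806] [np.float64(-0.167650160412804), np.float64(-0.2482514975386323)]
```

```bash
python3 -c "
from station import order;print(order.sign_off())"
```

```text
the job is handed in; nothing more can be done
None
```

I rolled the billet over the crest into the hollow and handed the job in at about 23 s: it measures x≈0.092 m, about 25 mm off the middle (limit 40 mm) and 0.2° from square, with the hand clear and the mallet, gouge and tin not touched; the sign-off returned no verdict.

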